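# Start the single at 45

### The arm

A 6-joint arm with a two-finger parallel gripper is mounted at the origin on the work surface. World frame = base frame: x ahead of the robot, y to its left, z up, the work surface at z = 0. Lengths are in mm, angles in degrees, forces in N, time in s.
With the tool pointing down it reaches from about 350 to 850 mm from the base axis. Payload 8.1 kg.
Tool frame: the origin (TCP) lies midway between the tips of the shut fingers; the grasp point (between the pads) lies 19 mm behind it; y points along the fingers, x is the direction in which the jaws open and shut, and the axes are right-handed (so a half turn about y gives the same grasp; the last joint's range is limited). The gripper opens to 85 mm and grips with 20 to 120 N. Pads are 22 mm wide; open, the fingers measure 114 mm over their backs; the gripper's body (76 mm by 85 mm) begins 54 mm behind the grasp point. The pads swing forward as they close: fully open they stand 13 mm farther back than shut.
Start: joints at [61.112, 7.471, 85.268, -0, 87.261, -4.893], TCP at [243.978, 548.16, 231.292] pointing down, gripper open.
Joint ranges: [-169.43, 169.43], [-51.17, 129.36], [1.28, 143.12], [-76.62, 256.62], [0, 156.53], [-152.29, 152.29]. Speed limits (degrees/s): [136.94, 136.94, 159.86, 180, 180, 180].

### API

Orientations are given as [roll, pitch, yaw] about the fixed x, y, z axes, in that order (R = Rz(yaw) Ry(pitch) Rx(roll)).
In Python, from bench import r gives the robot as it stands.
- The arm moves only by the tool move_arm, never from a script. Its arguments are lists of equal length, an entry for each row: "linear": the shift along the tool's x, y, z normalised to -1 to 1, where 1 is 300 mm, a list of three; "twist": the turn, a rotation vector about the tool's x, y, z normalised to -1 to 1, where 1 is pi/2 rad, a list of three; "hand": the opening, from -1 (shut) to 1 (fully open). A call has 1 to 12 rows; each row is the pose to reach, as a shift and turn from the pose measured when the call began, along the tool's axes at that moment; what a row does not reach only later rows make up. A row lasts 1/12 s, in which the tool goes at most 41.7 mm and 7.16 degrees, less where a joint would pass 70% of its speed; a pose out of reach is approached as far as the arm can. A call with a number of a shift or a turn outside -1 to 1 is refused whole. A call with a gripper value outside its range is refused whole. The fingers move at their own pace and stop on an object; "force" is the grip in N (left out, the last holds). Time passes only in rows, so rows that repeat a pose let the fingers close. It gives the time, the measured TCP pose, the force and the opening at its end, in the units of the state.
- r.sense(): the state, without advancing time (a new reading comes with each control period).
- r.snapshot(name): name is "side" or "top"; returns a dict with "frame" (400x640x3 uint8, red, green, blue), "range_z" (400x640 float32, mm along the optical axis (not along the pixel's ray), 0 where there is no reading), "intrinsics" (3x3 intrinsics, pixels), "R" (3x3) and "t" (3): a world point X has camera coordinates R X + t. Camera axes: x right, y down, z forward; pixel columns grow to the right and rows downward; lengths in mm; the calibration is good to about 2 mm. A picture is of the moment at which its call begins.
- r.hand_in(): hands the job in, once; it reports no verdict.
The state is a dict: "time": time; "joint_pos": joint angles; "qd": joint speeds; "joint_efforts": joint torques, N m; "tool_pos": TCP position; "tcp_rot": TCP orientation; "ft_force": force on the tool from outside, world axes, zero at the start; "wrist_torque": the same for the moment, N m; "finger_gap": finger opening in mm.
Only numpy, scipy, OpenCV 4.12 (cv2) and the standard library are available. Lean on these libraries where they do the work, as an engineer would, in place of code of your own. Each camera call takes 0.05 s, during which the arm holds its last target. There are 200 camera calls.

### The job

The single is already on the turntable under its closed cover. With the fingertips, lightly push the chrome speed lever across until it points at the yellow dot, and only then press the green start button lightly at least half way down and let it come up again. Leave the red and blue buttons unpressed, keep the dust cover shut, and do not shift or lift anything standing about.

Things in the scene. Friction and masses are not known exactly. Their poses are not given: they have to be found in the camera images.
- deck: The turntable, a fixed block 400 mm deep (own x, front to back), 450 mm wide (own y, to the left seen by the robot), 80 mm high, dark top, turned up to 0.2 rad. Origin: centre of its underside. On top, a control strip 90 mm deep along the front (robot) edge holds the lever at its left (+y) end, three buttons at the right, a loose adapter between. The clear cover begins 92 mm behind the front edge.
- cover_lip (a point): Middle of the front upper edge of the clear plastic dust cover, which is shut over platter, tone arm and record and hinged along the turntable's back (it opens upward, 0.8 kg). The cover is 302 mm deep and 440 mm wide; its flat top, level with this point, is 136 mm above the table.
- speed_lever: Chrome lever turning flat over the strip. Origin: on its upright pivot axis, 1 mm above the turntable top. Arm along its own -x (to the front), 45 mm long, 10 mm high, ending in an upright round post 10 mm across; a thin pointer goes on to the dots. Swings 0.62 rad either side of straight ahead between stops, stays where left, about 1 N at the post. Starts within 0.25 rad of the middle.
- lever_post_top (a point): Centre of the top of the lever's upright chrome post, 45 mm from the pivot axis, 33 mm above the turntable's top.
- lever_aim (a point): The spot the lever points at: a point carried round by the lever, 60 mm from its pivot axis along its arm, at the level of the dots.
- yellow_dot: Yellow stick-on dot, 11 mm across, 1.5 mm high, on the turntable's top: the mark for speed 45. It may be left or right of the lever, 60 mm from the pivot at 0.55 rad from straight ahead (so 0.07 rad short of the lever's stop). Origin: centre of its underside.
- white_dot: White stick-on dot of the same size on the lever's other side: the mark for speed 33. Origin: centre of its underside.
- start_base: Round grey housing of the green button, 40 mm across, 12 mm high, fixed on the turntable's top; origin: centre of its underside. It carries the start button. The three buttons stand in a row along the front strip, 55 mm apart, in any order.
- start_top (a point): Centre of the top face of the green start button, a cap 24 mm across standing 8 mm proud of its housing, its top 20 mm above the turntable's top. It moves down with the cap.
- start (a joint): How far the start button is pressed (m): 0 = up, 0.008 = fully down. A spring brings it back up: it starts to move at about 1.5 N and is fully down at 5 N; half way (4 mm) counts as pressed.
- stop_base: Round grey housing of the red button, 40 mm across, 12 mm high, fixed on the turntable's top; origin: centre of its underside. It carries the stop button. The three buttons stand in a row along the front strip, 55 mm apart, in any order.
- stop_top (a point): Centre of the top face of the red stop button, a cap 24 mm across standing 8 mm proud of its housing, its top 20 mm above the turntable's top. It moves down with the cap.
- stop (a joint): How far the stop button is pressed (m): 0 = up, 0.008 = fully down. A spring brings it back up: it starts to move at about 1.5 N and is fully down at 5 N; half way (4 mm) counts as pressed.
- lamp_base: Round grey housing of the blue button, 40 mm across, 12 mm high, fixed on the turntable's top; origin: centre of its underside. It carries the lamp button. The three buttons stand in a row along the front strip, 55 mm apart, in any order.
- lamp_top (a point): Centre of the top face of the blue lamp button, a cap 24 mm across standing 8 mm proud of its housing, its top 20 mm above the turntable's top. It moves down with the cap.
- lamp (a joint): How far the lamp button is pressed (m): 0 = up, 0.008 = fully down. A spring brings it back up: it starts to move at about 1.5 N and is fully down at 5 N; half way (4 mm) counts as pressed.
- adapter: Loose yellow plastic 45 adapter, a stepped disc 38 mm across and 9 mm high, lying on the control strip between the lever and the buttons; origin: centre of its underside. To be left alone. (A second one sits on the record under the cover.)
- coaster: Loose bamboo coaster, a disc 96 mm across and 8 mm thick, on the table left of the turntable, under the cup; origin: centre of its underside. To be left alone.
- cup: Stainless steel drinking cup, 74 mm across the rim, 85 mm tall, standing on the coaster; origin: centre of its underside. To be left alone.
- puck: Turned aluminium record weight, 76 mm across, 46 mm high, loose on the table to the left front; origin: centre of its underside. To be left alone.
- brush: Record brush, dark wooden back on a grey pad, 35 x 85 mm and 36 mm high, loose on the table to the right front; origin: centre of its underside. To be left alone. Beyond it, right of the turntable (y below -0.40 m, x 0.5 to 0.82 m), stands a fixed black record stand with singles, 190 mm tall.

How it is judged:
By the outcome, as a careful person would: the job done as asked, in the order asked, and still so for the second after the job is handed in, with the robot touching nothing.
It also fails if it takes over 45 s, if anything falls off the work surface, if the arm or the gripper's body presses on something with over 40 N, if the wrist force passes 120 N, or if a joint passes its speed limit or range.

## Working session

There is one attempt and no reset: what is moved stays moved. The work goes in short steps, Python scripts to look and compute and a tool call to move; the robot and the scene stay as the last step left them, time stands still between calls to the robot, and variables do not carry over. Pictures are saved under pics/ and viewed, on a budget of 10 in all, crops included, one or two more only if the job needs it, and the job is handed in when it is done.

Besides the shell and the picture viewer there is one more tool, called after "Call:" as name(argument=value, ...) on one line, values as JSON. move_arm: Moves the arm, as the interface text tells. Scaled input: -1 to 1 covers 300 mm each way for a shift and pi/2 rad each way for a turn. Its arguments: {"type":"object","properties":{"linear":{"type":"array","items":{"type":"array","items":{"type":"number","minimum":-1,"maximum":1}}},"twist":{"type":"array","items":{"type":"array","items":{"type":"number","minimum":-1,"maximum":1}}},"hand":{"type":"array","items":{"type":"number"}},"force":{"type":"number"}},"required":["linear","twist","hand"]}

```bash
mkdir -p pics; python3 - <<'E'
from bench import r
import cv2,numpy as np
s=r.sense();print(s)
for n in("top","side"):
    d=r.snapshot(n);np.savez(f"pics/{n}0.npz",**d);cv2.imwrite(f"pics/{n}0.png",d["frame"][:,:,::-1])
    print(n,d["intrinsics"],d["R"],d["t"])
E
```

```text
{'time': 0.0, 'joint_pos': array([ 6.11125414e+01,  7.51419143e+00,  8.53309908e+01, -1.15747843e-03,
        8.72603786e+01, -4.89333309e+00]), 'qd': array([ 0.04305892, -0.00223123, -0.01468434, -0.01629074,  0.03080667,
        0.04396994]), 'joint_efforts': array([-1.83074953e-03, -5.69413698e+01, -5.00537467e+01, -4.20994129e-04,
        1.53358775e-02,  1.23871686e-05]), 'tool_pos': array([243.70605068, 547.67022723, 230.23757488]), 'tcp_rot': array([-89.99214739,   0.10527469,  66.0059381 ]), 'ft_force': array([ 0.63285867, -0.05933566, -0.36938857]), 'wrist_torque': array([-0.0321998 ,  0.01719456,  0.00731341]), 'finger_gap': 85.30441578792558}
top [[515.37743372   0.         312.90193608]
 [  0.         515.37743372 200.99080049]
 [  0.           0.           1.        ]] [[-0.02298944 -0.99971854 -0.0058593 ]
 [-0.98553389  0.02364684 -0.16782069]
 [ 0.16791201  0.00191643 -0.98580012]] [   9.19184114  559.13521646 1552.23784885]
side [[384.27037991   0.         323.43070155]
 [  0.         384.27037991 195.78409346]
 [  0.           0.           1.        ]] [[ 0.95783056 -0.28723861 -0.00738886]
 [-0.20275097 -0.65742826 -0.72572731]
 [ 0.20359926  0.6966219  -0.68794278]] [-532.43414339  193.12928244 1345.30171456]
```

View pics/top0.png

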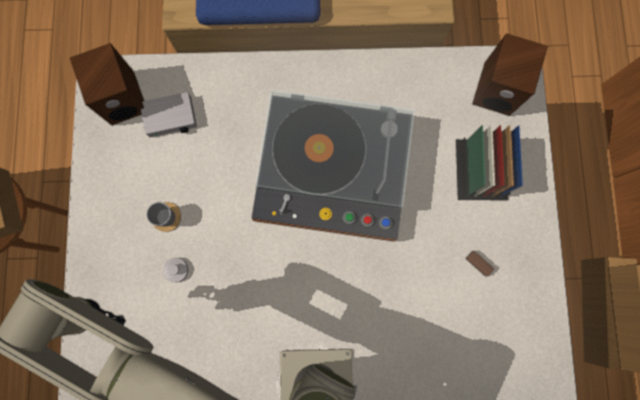

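View pics/side0.png

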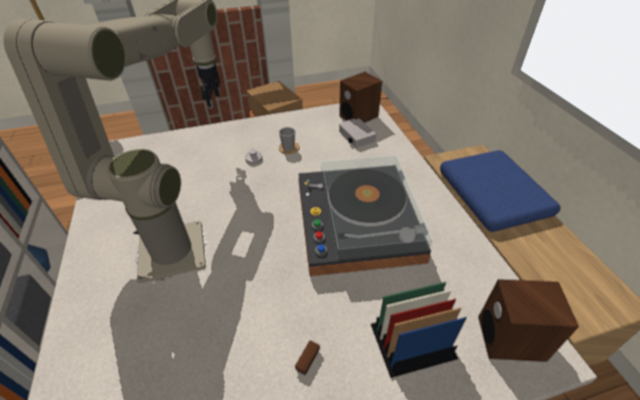

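Top view: yellow dot ≈(274,213), white ≈(294,216), lever pivot ≈(287,198), adapter (325,214), green (349,217), red (367,220), blue (386,223). Next I turn these into positions and zoom in on the lever.

```bash
cat > h.py <<'E'
import numpy as np,cv2
def ray(d,uv,z):
    "world point on plane z for pixel uv"
    K,R,t=d["intrinsics"],d["R"],d["t"]
    v=R.T@np.linalg.solve(K,[uv[0],uv[1],1.]);c=-R.T@t
    return c+v*(z-c[2])/v[2]
def proj(d,X):
    p=d["intrinsics"]@(d["R"]@np.asarray(X,float)+d["t"]);return p[:2]/p[2]
def blob(d,mask,box):
    u0,u1,v0,v1=box;m=mask[v0:v1,u0:u1].astype(np.float32)
    vv,uu=np.mgrid[v0:v1,u0:u1];return np.array([(uu*m).sum(),(vv*m).sum()])/m.sum(),int((m>0).sum())
E
python3 - <<'E'
from h import *
d=dict(np.load("pics/top0.npz"))
f=d["frame"].astype(float);R,G,B=f[...,0],f[...,1],f[...,2]
W={"yellow":(np.clip(np.minimum(R,G)-B-25,0,None),(268,281,207,219),81.5),
"white":(np.clip(f.min(2)-110,0,None),(290,299,211,221),81.5),
"adapter":(np.clip(np.minimum(R,G)-B-40,0,None),(316,334,205,223),87),
"green":(np.clip(G-np.maximum(R,B)-20,0,None),(339,359,207,227),100),
"red":(np.clip(R-np.maximum(G,B)-40,0,None),(358,377,210,230),100),
"blue":(np.clip(B-np.maximum(R,G)-20,0,None),(376,396,213,233),100)}
P={}
for k,(m,b,z) in W.items():
    c,n=blob(d,m,b);P[k]=ray(d,c,z);print(k,c.round(1),n,P[k].round(1))
a=P["green"]-P["blue"];print("spacing",np.linalg.norm(a),"yaw",np.arctan2(-a[0],a[1]))
a=P["yellow"]-P["white"];print("sep(62.7)",np.linalg.norm(a),"yaw",np.arctan2(-a[0],a[1]))
c=f[180:235,255:400].astype(np.uint8)
cv2.imwrite("pics/crop0.png",cv2.resize(c,None,fx=5.5,fy=5.5,interpolation=cv2.INTER_CUBIC)[:,:,::-1])
E
```

```text
yellow [273.6 212.7] 19 [520.1 115.8  81.5]
white [294.1 215.6] 18 [510.   53.8  81.5]
adapter [324.9 213.5] 132 [513.4 -39.4  87. ]
green [348.8 216.7] 56 [ 500.2 -110.   100. ]
red [367.1 219.3] 58 [ 490.9 -164.2  100. ]
blue [385.4 221.9] 60 [ 481.8 -218.4  100. ]
spacing 109.91909150753347 yaw -0.1680821685691567
sep(62.7) 62.86986731147793 yaw -0.16232787459664755
```

View pics/crop0.png

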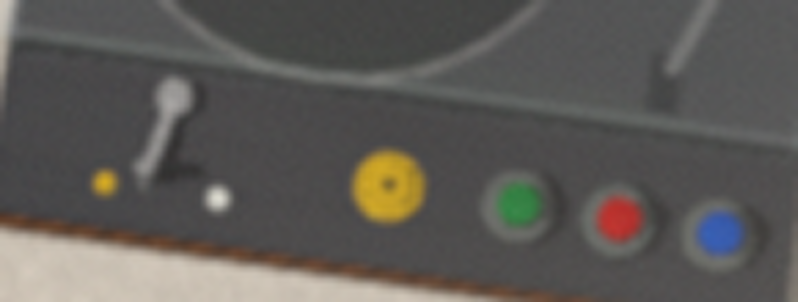

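```bash
cat >> h.py <<'E'
from scipy.spatial.transform import Rotation as Ro
def togo(s,X,yaw):
    "normalised linear, twist for a downward tool at X with given yaw"
    A=Ro.from_euler("xyz",s["tcp_rot"],degrees=True);T=Ro.from_euler("xyz",[-90,0,yaw],degrees=True)
    print("lin",(A.inv().apply(np.asarray(X)-s["tool_pos"])/300).round(4),"tw",((A.inv()*T).as_rotvec()/(np.pi/2)).round(4))
yaw=-0.167;ex=np.array([np.cos(yaw),np.sin(yaw)]);ey=np.array([-ex[1],ex[0]])
pivot=np.array([515.05,84.8])+51.15*ex
def leverangle(P):
    v=np.asarray(P)[:2]-pivot;return np.arctan2(v@ey,-v@ex),np.linalg.norm(v)
E
python3 - <<'E'
from h import *
from bench import r
d=dict(np.load("pics/top0.npz"))
print("pivot",pivot,"pix",proj(d,[*pivot,95]))
for px in [(145,168),(143,165)]: print("post est",ray(d,(255+px[0]/5.5,180+px[1]/5.5),113).round(1),leverangle(ray(d,(255+px[0]/5.5,180+px[1]/5.5),113)))
print("yellow",leverangle([520.1,115.8]))
# lever bright pixels between post and pivot
a=0.55;dr=-np.cos(a)*ex+np.sin(a)*ey;tg=np.sin(a)*ex+np.cos(a)*ey
pt=pivot+45*dr;print("post target",pt,"tangent",tg,np.degrees(np.arctan2(tg[1],tg[0])))
for b in(0,.1,.2,.3):print(b,"post at",pivot+45*(-np.cos(b)*ex+np.sin(b)*ey), "pix",proj(d,[*(pivot+45*(-np.cos(b)*ex+np.sin(b)*ey)),113]))
start=pt-tg*62;print("start",start)
togo(r.sense(),[*(start),231],float(np.degrees(np.arctan2(tg[1],tg[0]))))
E
```

```text
pivot [565.48839496  76.29759954] pix [286.15221884 196.90690812]
post est [521.5  90.1 113. ] (np.float64(0.13723788696305814), np.float64(46.097594998482364))
post est [523.2  91.2 113. ] (np.float64(0.17084832801406696), np.float64(44.854260605665466))
yellow (np.float64(0.5491728804708499), np.float64(60.170973394532325))
post target [531.5682726  105.86828263] tangent [0.65712629 0.7537805 ] 48.91892608911997
0 post at [521.11444045  83.77771725] pix [283.49852319 210.62619551]
0.1 post at [522.0828911  88.1703513] pix [282.01379153 210.33835674]
0.2 post at [523.4850352   92.44435675] pix [280.56754508 209.90512939]
0.3 post at [525.30686298  96.55702914] pix [279.17441433 209.3309708 ]
start [490.82644256  59.13389182]
lin [-1.1530e+00 -6.0000e-04 -1.4148e+00] tw [ 0.      0.1899 -0.0011]
```

Call:
move_arm(linear=[[-0.8,0,-1.0],[-0.8,0,-1.0],[-0.8,0,-1.0],[-0.8,0,-1.0],[-0.8,0,-1.0],[-0.8,0,-1.0],[-0.8,0,-1.0],[-0.8,0,-1.0],[-0.8,0,-1.0],[-0.8,0,-1.0],[-0.8,0,-1.0],[-0.8,0,-1.0]], twist=[[0,0.19,0],[0,0.19,0],[0,0.19,0],[0,0.19,0],[0,0.19,0],[0,0.19,0],[0,0.19,0],[0,0.19,0],[0,0.19,0],[0,0.19,0],[0,0.19,0],[0,0.19,0]], hand=[-1,-1,-1,-1,-1,-1,-1,-1,-1,-1,-1,-1], force=20)

```text
time: 1.1
tool_pos: [420.1, 206.2, 230.4]
tcp_rot: [-90.0, 0.1, 48.8]
ft_force: [-0.6, 0.3, -0.4]
finger_gap: -0.2
```

```bash
python3 - <<'E'
from h import *
from bench import r
s=r.sense();print(s["tool_pos"],s["tcp_rot"],s["ft_force"],s["finger_gap"])
togo(s,[491,59,231],48.9)
E
```

```text
[420.1472712  206.17231086 230.41411596] [-89.97939902   0.11105494  48.78685023] [-0.58025966  0.2652127  -0.39649641] -0.17446071428462853
lin [-0.2134 -0.0017 -0.5009] tw [-0.0002 -0.0013 -0.0012]
```

Call:
move_arm(linear=[[-0.213,0,-0.5],[-0.213,0,-0.5],[-0.213,0,-0.5],[-0.213,0,-0.5],[-0.213,0,-0.5],[-0.213,0.1,-0.5],[-0.213,0.2,-0.5],[-0.213,0.3,-0.5],[-0.213,0.38,-0.5],[-0.213,0.44,-0.5],[-0.213,0.44,-0.5],[-0.213,0.44,-0.5]], twist=[[0,0,0],[0,0,0],[0,0,0],[0,0,0],[0,0,0],[0,0,0],[0,0,0],[0,0,0],[0,0,0],[0,0,0],[0,0,0],[0,0,0]], hand=[-1,-1,-1,-1,-1,-1,-1,-1,-1,-1,-1,-1])

```text
time: 2.1
tool_pos: [489.4, 60.7, 97.6]
tcp_rot: [-89.8, 0.2, 48.9]
ft_force: [0.9, -0.0, 0.2]
finger_gap: -0.2
```

```bash
python3 - <<'E'
from h import *
from bench import r
s=r.sense();print(s["tool_pos"],s["tcp_rot"],s["ft_force"],s["finger_gap"])
togo(s,[531.57-.657*19.5,105.87-.754*19.5,97],48.9)
ims=[]
for n in("top","side"):
    d=r.snapshot(n);u,v=proj(d,[523,95,100]).astype(int)
    ims.append(cv2.resize(d["frame"][v-30:v+30,u-40:u+40],None,fx=5,fy=5,interpolation=cv2.INTER_CUBIC));print(n,u,v)
cv2.imwrite("pics/c1.png",np.hstack(ims)[:,:,::-1])
E
```

```text
[489.40310495  60.70289804  97.55686554] [-89.83584251   0.21086899  48.89677446] [ 0.93787351 -0.03467522  0.19100415] -0.16867200975676183
lin [ 0.1409  0.0013 -0.007 ] tw [-0.0018 -0.     -0.0023]
top 280 210
side 307 183
```

View pics/c1.png

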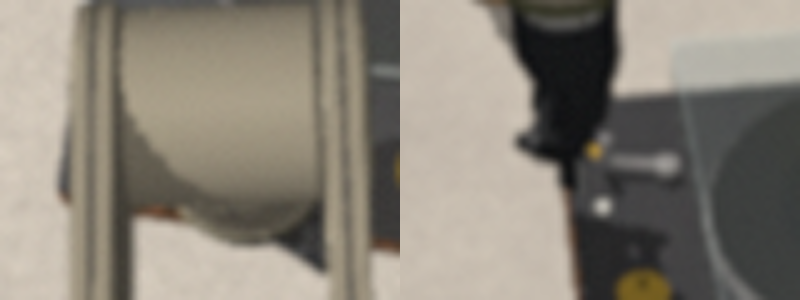

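Side view: the post (crop ≈(603,140)) is next to the yellow dot (595,150) in projection. The fingertip is at (567,185), clear on the near side. I'll push in stages.

Call:
move_arm(linear=[[0.03,0,-0.007],[0.06,0,-0.007],[0.075,0,-0.007],[0.09,0,-0.007],[0.105,0,-0.007],[0.12,0,-0.007],[0.13,0,-0.007],[0.13,0,-0.007],[0.13,0,-0.007]], twist=[[0,0,0],[0,0,0],[0,0,0],[0,0,0],[0,0,0],[0,0,0],[0,0,0],[0,0,0],[0,0,0]], hand=[-1,-1,-1,-1,-1,-1,-1,-1,-1])

```text
time: 2.95
tool_pos: [518.9, 88.3, 99.9]
tcp_rot: [-90.1, 0.0, 48.9]
ft_force: [0.7, -0.9, -0.1]
finger_gap: 0.1
```

```bash
cat >> h.py <<'E'
def look(r,name):
    s=r.sense();print(s["tool_pos"],s["tcp_rot"],s["ft_force"])
    d=r.snapshot("side");u,v=307,183
    im=cv2.resize(d["frame"][v-30:v+30,u-40:u+40],None,fx=10,fy=10,interpolation=cv2.INTER_CUBIC)
    cv2.imwrite(f"pics/{name}.png",im[:,:,::-1]);np.savez(f"pics/{name}.npz",**d)
    f=lambda X:((proj(d,X)+.5-[u-40,v-30])*10).round()
    for b in(.15,.3,.45,.55,.62):
        q=-np.cos(b)*ex+np.sin(b)*ey
        print(b,"arm45",f([*(pivot+45*q),91]),"posttop",f([*(pivot+45*q),113]),"aim",f([*(pivot+60*q),81.5]))
    print("pivot",f([*pivot,91]),"yellow",f([520.1,115.8,81.5]),"tcp",f(s["tool_pos"]))
    return s
E
python3 - <<'E'
from h import *
from bench import r
s=look(r,"s2");togo(s,[531.57-.657*19.5,105.87-.754*19.5,97],48.9)
E
```

```text
[518.93373971  88.2682445   99.89704861] [-9.00547102e+01  2.23262462e-02  4.88713115e+01] [ 0.6503244  -0.91327484 -0.08731233]
0.15 arm45 [415. 332.] posttop [413. 288.] aim [376. 350.]
0.3 arm45 [417. 320.] posttop [415. 276.] aim [379. 334.]
0.45 arm45 [422. 308.] posttop [420. 265.] aim [386. 319.]
0.55 arm45 [427. 301.] posttop [425. 257.] aim [392. 309.]
0.62 arm45 [431. 296.] posttop [429. 252.] aim [398. 302.]
pivot [534. 333.] yellow [392. 309.] tcp [406. 319.]
lin [0.0069 0.0096 0.0068] tw [ 0.0006 -0.0003 -0.0002]
```

View pics/s2.png

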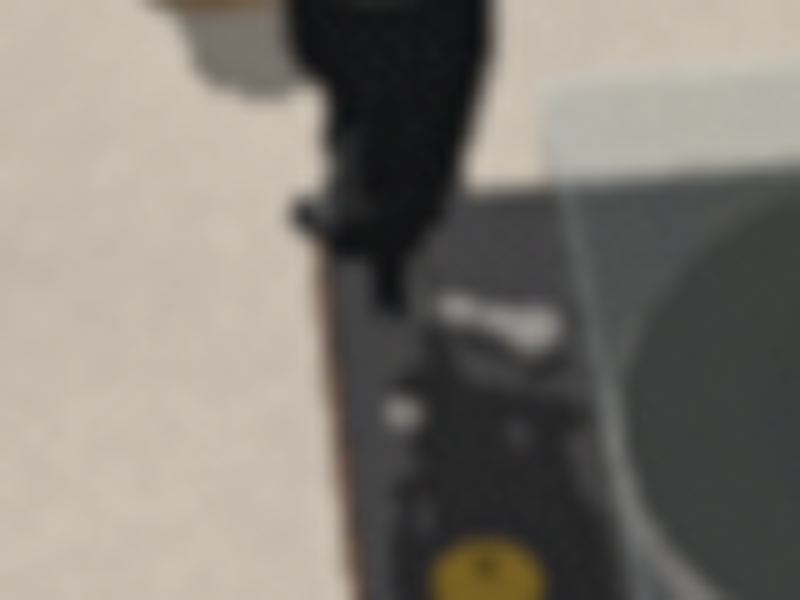

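The lever arm runs from (535,325) to (440,300) in the crop, about 0.50 rad, so the assumed finger thickness is right. I'll push the last 2 mm, retreat, lift and recheck.

Call:
move_arm(linear=[[0.003,0.006,0.005],[0.007,0.006,0.005],[0.007,0.006,0.005],[0.007,0.006,0.005],[-0.02,0.0,0],[-0.06,0,0],[-0.08,-0.05,0],[-0.08,-0.15,0],[-0.08,-0.25,0],[-0.08,-0.25,0]], twist=[[0,0,0],[0,0,0],[0,0,0],[0,0,0],[0,0,0],[0,0,0],[0,0,0],[0,0,0],[0,0,0],[0,0,0]], hand=[-1,-1,-1,-1,-1,-1,-1,-1,-1,-1])

```text
time: 3.83
tool_pos: [506.4, 69.7, 182.0]
tcp_rot: [-90.5, -0.4, 48.8]
ft_force: [1.3, -0.7, 0.8]
finger_gap: 0.1
```

```bash
python3 - <<'E'
from h import *
from bench import r
s=look(r,"s3");togo(s,[440,-60,150],0);togo(s,[500,-110,115],-9.6)
E
```

```text
[506.37012996  69.7424941  181.99267553] [-90.4747735   -0.37239674  48.84469359] [ 1.33664836 -0.69470423  0.814544  ]
0.15 arm45 [415. 332.] posttop [413. 288.] aim [376. 350.]
0.3 arm45 [417. 320.] posttop [415. 276.] aim [379. 334.]
0.45 arm45 [422. 308.] posttop [420. 265.] aim [386. 319.]
0.55 arm45 [427. 301.] posttop [425. 257.] aim [392. 309.]
0.62 arm45 [431. 296.] posttop [429. 252.] aim [398. 302.]
pivot [534. 333.] yellow [392. 309.] tcp [377. 188.]
lin [-0.4719  0.1046 -0.1172] tw [0.0032 0.5427 0.0061]
lin [-0.4665  0.2234 -0.3765] tw [0.0027 0.6494 0.0065]
```

View pics/s3.png

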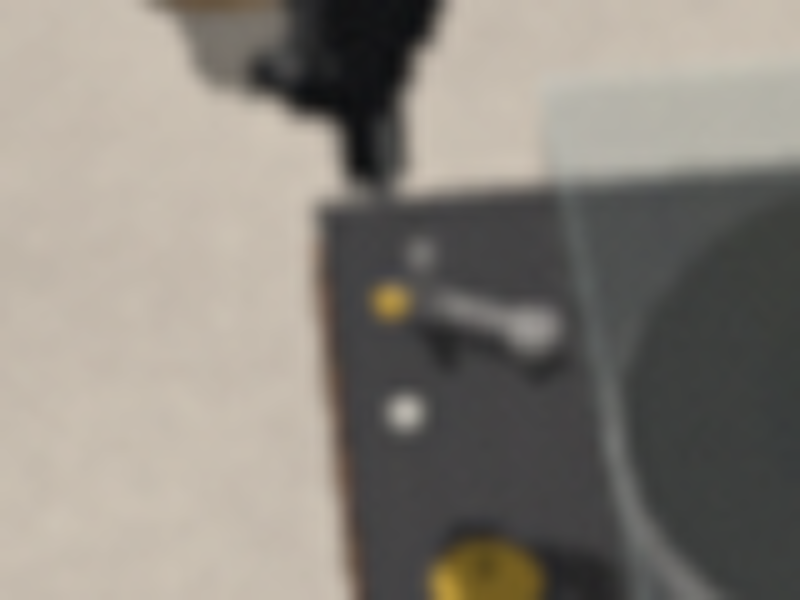

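Post top is at (420,250). With the image offset seen at the yellow dot (-2,-8), 0.55 rad would put it at (423,249), so the lever points at yellow. Next I go above the green button and check the lever from the top camera first.

Call:
move_arm(linear=[[-0.465,0.1,-0.378],[-0.465,0.1,-0.378],[-0.465,0.1,-0.378],[-0.465,0.1,-0.378],[-0.465,0.1,-0.378],[-0.465,0.1,-0.378],[-0.465,0.1,-0.378],[-0.465,0.1,-0.378],[-0.465,0.1,-0.378]], twist=[[0,-0.35,0],[0,-0.35,0],[0,-0.35,0],[0,-0.35,0],[0,-0.35,0],[0,-0.35,0],[0,-0.35,0],[0,-0.35,0],[0,-0.35,0]], hand=[-1,-1,-1,-1,-1,-1,-1,-1,-1])

```text
time: 4.63
tool_pos: [499.3, -108.9, 149.2]
tcp_rot: [-90.5, -0.1, 80.3]
ft_force: [0.2, -0.4, 0.7]
finger_gap: 0.3
```

```bash
python3 - <<'E'
from h import *
from bench import r
s=r.sense();print(s["tool_pos"],s["tcp_rot"],s["ft_force"]);togo(s,[500.2,-110,103],80.4)
d=r.snapshot("top")
cv2.imwrite("pics/t4.png",cv2.resize(d["frame"][185:230,260:320],None,fx=12,fy=12,interpolation=cv2.INTER_CUBIC)[:,:,::-1])
f=lambda X:((proj(d,X)+.5-[260,185])*12).round()
for b in(.45,.55,.62):
    q=-np.cos(b)*ex+np.sin(b)*ey;print(b,"posttop",f([*(pivot+45*q),113]),"aim",f([*(pivot+60*q),81.5]))
E
```

```text
[ 499.29761751 -108.92959194  149.22995303] [-9.04566559e+01 -7.03981465e-02  8.03092899e+01] [ 0.2115979  -0.35706258  0.7296488 ]
lin [-0.0032  0.1541 -0.0023] tw [ 0.0051 -0.001   0.0008]
0.45 posttop [213. 285.] aim [188. 353.]
0.55 posttop [198. 274.] aim [169. 339.]
0.62 posttop [189. 265.] aim [157. 328.]
```

View pics/t4.png

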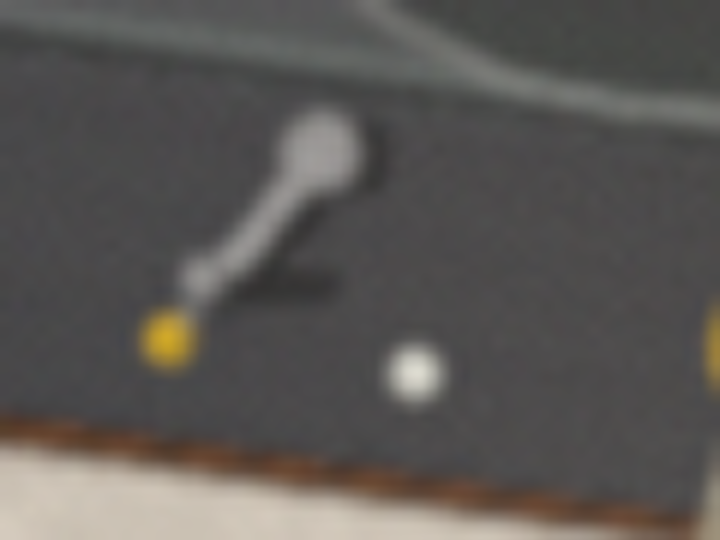

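The post top is at (200,276), against (198,274) predicted for 0.55 rad, and the pointer ends at the yellow dot (168,338). Now the press: approach first, then go slowly.

Call:
move_arm(linear=[[-0.003,0.06,-0.002],[-0.003,0.12,-0.002],[-0.003,0.145,-0.002],[-0.003,0.15,-0.002],[-0.003,0.15,-0.002],[-0.003,0.15,-0.002]], twist=[[0.005,0,0],[0.005,0,0],[0.005,0,0],[0.005,0,0],[0.005,0,0],[0.005,0,0]], hand=[-1,-1,-1,-1,-1,-1])

```text
time: 5.18
tool_pos: [500.8, -109.5, 105.3]
tcp_rot: [-90.1, -0.1, 80.4]
ft_force: [-0.0, -0.9, 0.8]
finger_gap: 0.4
```

```bash
python3 - <<'E'
from h import *
from bench import r
s=r.sense();print(s["tool_pos"],s["tcp_rot"],s["ft_force"]);togo(s,[500.2,-110,94],80.4)
E
```

```text
[ 500.80522834 -109.5084494   105.28596271] [-9.00802186e+01 -5.12268623e-02  8.03934493e+01] [-0.01983833 -0.8982023   0.76263118]
lin [-0.002   0.0376  0.0018] tw [ 0.0009 -0.0001  0.0006]
```

Call:
move_arm(linear=[[-0.002,0.012,0.002],[-0.002,0.02,0.002],[-0.002,0.028,0.002],[-0.002,0.034,0.002],[-0.002,0.037,0.002],[-0.002,0.037,0.002],[-0.002,0.037,0.002]], twist=[[0,0,0],[0,0,0],[0,0,0],[0,0,0],[0,0,0],[0,0,0],[0,0,0]], hand=[-1,-1,-1,-1,-1,-1,-1])

```text
time: 5.77
tool_pos: [501.3, -110.2, 95.9]
tcp_rot: [-90.2, -0.0, 80.4]
ft_force: [-0.8, 2.3, 11.8]
finger_gap: 0.2
```

```bash
python3 - <<'E'
from h import *
from bench import r
for i in range(4):
    s=r.sense();print(s["time"],s["tool_pos"],s["ft_force"]); r.snapshot("side")
E
```

```text
5.7667 [ 501.2832278  -110.23367016   95.90962552] [-0.84669284  2.31963748 11.83391297]
5.8167 [ 501.31378798 -110.24415004   95.95779325] [-1.37118045  2.2143812  10.89909857]
5.8667 [ 501.2761119  -110.21862478   95.89909381] [-1.23639719  1.94713912 11.51374217]
5.9167 [ 501.30655941 -110.2448151    95.93862885] [-1.11581211  2.28076103 11.63532682]
```

About 11 N: the button is fully down, past the 5 N bottom. Release, and back off clear.

Call:
move_arm(linear=[[0,-0.02,0],[0,-0.05,0],[0,-0.12,0],[0,-0.22,0],[0,-0.3,0],[0,-0.35,0],[0,-0.35,-0.1],[0,-0.35,0.2],[0,-0.35,0.25],[0,-0.35,0.25],[0,-0.35,0.25]], twist=[[0,0,0],[0,0,0],[0,0,0],[0,0,0],[0,0,0],[0,0,0],[0,0,0],[0,0,0],[0,0,0],[0,0,0],[0,0,0]], hand=[-1,-1,-1,-1,-1,-1,-1,-1,-1,-1,-1])

```text
time: 6.88
tool_pos: [423.2, -97.0, 198.6]
tcp_rot: [-89.9, -0.1, 80.4]
ft_force: [-0.0, 0.6, -0.3]
finger_gap: 0.2
```

```bash
python3 - <<'E'
from h import *
from bench import r
s=r.sense();print(s["time"],s["tool_pos"],s["ft_force"])
d=r.snapshot("top");e=r.snapshot("side")
a=cv2.resize(d["frame"][150:250,240:410],(800,470));b=cv2.resize(e["frame"][150:280,230:450],(220,130))
cv2.imwrite("pics/f5.png",a[:,:,::-1])
# differences in the side view outside the arm
o=np.load("pics/side0.npz")
for nm,X in dict(green=[500.2,-110,100],red=[490.9,-164.2,100],blue=[481.8,-218.4,100],adapter=[513.4,-39.4,89]).items():
    u,v=proj(e,X).round().astype(int);sl=np.s_[v-4:v+5,u-4:u+5]
    print(nm,"colour",e["frame"][v,u],"was",o["frame"][v,u],"absdiff",np.abs(e["frame"][sl].astype(int)-o["frame"][sl]).mean().round(1))
E
```

```text
6.8833 [423.17231477 -96.95520256 198.5544807 ] [-0.0407944   0.56500036 -0.29937023]
green colour [ 48 119  64] was [ 47 118  63] absdiff 0.6
red colour [173  40  37] was [174  41  38] absdiff 0.7
blue colour [ 39  83 161] was [ 38  82 160] absdiff 0.6
adapter colour [172 140  57] was [171 140  56] absdiff 0.5
```

View pics/f5.png

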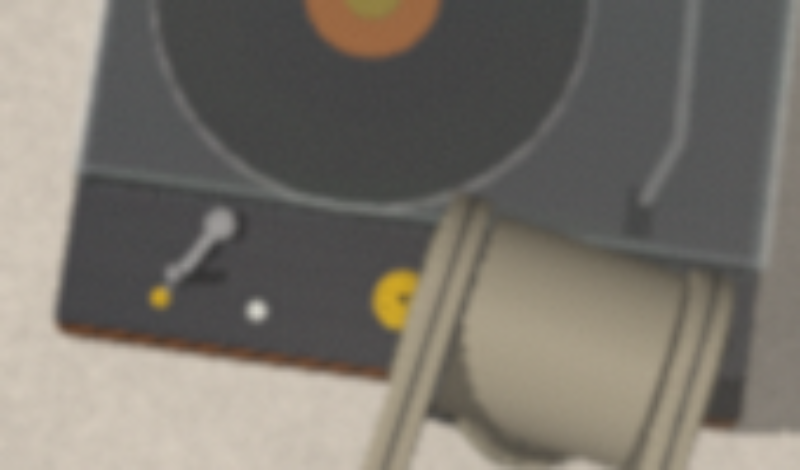

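The lever at (175,272) still points at the yellow dot (160,297), the cover is shut, and the buttons and adapter match the first picture. Handing in.

```bash
python3 -c "
from bench import r
print(r.hand_in())"
```

```text
the job is handed in; nothing more can be done
None
```

I set the speed lever to the yellow dot with the shut fingertips, then pressed the green start button and let it come back up. The job is handed in after about 7 s of robot time; the hand-in gives no verdict.

- **Lever:** after the push, the top camera showed the post within about 2 pixels of an image enlarged 12 times from where 0.55 rad would put it. It still pointed at the yellow dot at the end.
- **Start button:** it went fully down. The wrist read about 11 N, above the roughly 5 N needed, so the press was firmer than "lightly". The fingertips probably pressed on the grey housing too.
- **Height reading:** the tool reported 95.9 mm at that moment, which disagrees with a fully pressed button by about 4 mm. I trusted the force reading.
- **Final checks:** in the side view, the three buttons and the yellow adapter matched the first picture, the cover was shut, and the arm was clear. I did not recheck the cup, coaster, record weight or brush afterwards, but the arm went nowhere near them at low height.

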